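Kit the alternator's parts for the rebuild

ROBOT

A 6-joint arm with a two-finger parallel gripper is mounted at the origin on the work surface. World frame = base frame: x ahead of the robot, y to its left, z up, the work surface at z = 0. Lengths are in m, angles in rad, forces in N, time in s.
With the tool pointing down it reaches from about 0.3 to 0.875 m from the base axis. Payload 6.4 kg.
Tool frame: the origin (TCP) lies on the centre line of the jaws, within the pads' length; the fingertips stand 22 mm ahead of it and the grasp point (between the pads) lies 3 mm ahead of it; z points along the fingers, y is the line along which they close (so a half turn about z gives the same grasp; the last joint's range is limited). The gripper opens to 85 mm and grips with 20 to 120 N. Pads are 22 mm wide; open, the fingers measure 114 mm over their backs; the gripper's body (76 mm by 85 mm) begins 54 mm behind the grasp point. The pads swing forward as they close: fully open they stand 13 mm farther back than shut.
Start: joints at [-0.206, 0.181, 1.607, -0, 1.354, -0.206], TCP at [0.575, 0, 0.253] pointing down, gripper open.
Joint ranges: [-2.99, 2.99], [-0.89, 2.07], [0.3, 2.58], [-1.14, 4.28], [0, 2.63], [-3.12, 3.12]. Speed limits (rad/s): [2.57, 2.57, 3.01, 3.14, 3.14, 3.14].

INTERFACE

Orientations are given as a unit quaternion [w, x, y, z].
In Python, from bench import ctrl gives the robot as it stands. The module is installed in compiled form; this text tells all that it offers.
- The arm moves only by the tool servo_tool, never from a script. Its argument "commands" is a list of rows, each a list of 3 entries, a list of its own where there are three numbers: the shift along the tool's x, y, z in mm, then the turn about the tool's z in rad, then the finger opening in mm, from 0 to 85.4. In form: [[[dx, dy, dz], turn, jaw], ...]. A call has 1 to 20 rows; each row shifts and turns the commanded pose from where the row before left it, along the tool's axes as they then stand; what a row does not reach is not made up. A row lasts 1/8 s, in which the tool goes at most 62.5 mm and 10.7 degrees, less where a joint would pass 70% of its speed; a pose out of reach is approached as far as the arm can. A call with a gripper value outside its range is refused whole. The fingers move at their own pace and stop on an object; the grip force is fixed at half the most. Time passes only in rows, so rows that do not move let the fingers close. It gives the time, the measured TCP pose, the force, the opening and the grip force at its end, in the units of the state.
- ctrl.get_obs(): the state, without advancing time (a new reading comes with each control period).
- ctrl.camera(name): name is "scene" or "side" or "wrist"; returns a dict with "color" (420x560x3 uint8, red, green, blue), "z_map" (420x560 float32, m along the optical axis (not along the pixel's ray), 0 where there is no reading), "fx", "fy", "cx", "cy" (pixels), "k1" (the pictures are not rectified: a ray, as slopes to the right and down, at radius r is drawn at 1 + k1 r^2 times it, then the intrinsics apply), "R" (3x3) and "t" (3): a world point X has camera coordinates R X + t. Camera axes: x right, y down, z forward; pixel columns grow to the right and rows downward; lengths in m; the calibration is good to about 2 mm. A picture is of the moment at which its call begins.
- ctrl.hand_in(): hands the job in; it is judged then, once.
The state is a dict: "time_s": time; "q": joint angles; "dq": joint speeds; "joint_efforts": joint torques, N m; "eef_pos": TCP position; "eef_rot": TCP orientation; "wrist_force": force on the tool from outside, world axes, zero at the start; "torque": the same for the moment, N m; "opening": opening from 0.0 (shut) to 1.0 (fully open); "grasp_force": force on a finger pad.
Only numpy, scipy, OpenCV 4.12 (cv2) and the standard library are available. Lean on these libraries where they do the work, as an engineer would, in place of code of your own. Each camera call takes 0.05 s, during which the arm holds its last target. There are 200 camera calls.

TASK

Gather the dismantled alternator's parts into the kit tray, each lying flat in the nest cut for it: the ribbed belt pulley in the largest round nest, the larger ball bearing in the middle one, the smaller ball bearing in the smallest, and the voltage regulator in the oblong nest. Set them down gently without dropping them. The single-groove V pulley and the plain spacer ring look much like them but belong to other jobs: leave both where they lie.

Things in the scene. Friction and masses are not known exactly. Their poses are not given: they have to be found in the camera images.
- ribbed_pulley: Lies flat on the bench, axis upright; origin at the centre of its underside, z up along its axis. The alternator's belt pulley: thick bright steel, 58 mm in diameter, six fine V ribs round its rim; rim 31.5 mm high, with a 29 mm hub in a deep recess, 34 mm high overall; 17 mm bore. About 0.32 kg.
- large_bearing: Lies flat on the bench, axis upright; origin at the centre of its underside, z up along its axis. The larger ball bearing: steel outer and inner races with a black seal between them, 47 mm in diameter, 19 mm high, 17 mm bore. About 0.15 kg.
- small_bearing: Lies flat on the bench, axis upright; origin at the centre of its underside, z up along its axis. The smaller ball bearing: steel races with a black seal between them, 35 mm in diameter, 14 mm high, 15 mm bore. About 0.065 kg.
- regulator: The alternator's voltage regulator: black plastic block with aluminium fins on top and two coppery brushes sticking out of a narrower barrel at one end. Lies flat, fins up. 74 mm long (x axis, brushes at +x), 36 wide (y), 22 high; origin: centre of its underside. Its flat sides, to be gripped across y, run from x = -31 to 13 mm, 16 mm high. About 0.075 kg.
- nest_large_round: Black block with the largest round nest, 76 mm wide, 6 mm deep, pale grey floor, centred: the ribbed pulley's. Block 100 x 100 x 24 mm, fixed in a low steel tray with three like it, 103 mm apart in a 2 by 2 square, order and yaw varying. Origin: centre of the block's underside, z up, x and y along its sides; the nest's flat floor is 18 mm and the top (and tray rim) 24 mm above it.
- nest_middle_round: The same kind of block with the middle round nest, 64 mm in diameter and 6 mm deep: the larger bearing's nest. Otherwise as nest_large_round.
- nest_small_round: The same kind of block with the smallest round nest, 51 mm in diameter and 6 mm deep: the smaller bearing's nest. Otherwise as nest_large_round.
- nest_oblong: The same kind of block with an oblong nest, 90 mm along its x axis by 56 mm along y and 6 mm deep: the regulator's nest, its brushes to either end. Otherwise as nest_large_round.
- v_pulley: Lies flat on the bench, axis upright; origin at the centre of its underside, z up along its axis. Look-alike, to be left alone: a lighter pulley with one single deep V groove and a ring of six round dark holes in its web, 60 mm in diameter, 20 mm high.
- spacer_ring: Lies flat on the bench, axis upright; origin at the centre of its underside, z up along its axis. Look-alike, to be left alone: a plain open steel ring as large as the larger bearing, 47 mm in diameter, 19 mm high, with a 4 mm wall and nothing inside, so that the bench shows through.
Things that resemble listed ones, but are neither listed nor needed, are in the scene too. Leave any yellow look-alike of the regulator alone.

How it is judged:
By the outcome, as a careful person would: the job done as asked, in the order asked, and still so for the second after the job is handed in, with the robot touching nothing.
It also fails if it takes over 96 s, if anything falls off the work surface, if the arm or the gripper's body presses on something with over 40 N, if the wrist force passes 120 N, or if a joint passes its speed limit or range.

## Working session

There is one attempt and no reset: what is moved stays moved. The work goes in short steps, Python scripts to look and compute and a tool call to move; the robot and the scene stay as the last step left them, time stands still between calls to the robot, and variables do not carry over. Pictures are saved under pics/ and viewed, at most 14 in all, crops included, and the job is handed in when it is done.

Besides the shell and the picture viewer there is one more tool, called as name(argument=value, ...) on one line, values as JSON. servo_tool: Moves the arm, as the interface text tells. Its arguments: {"type":"object","properties":{"commands":{"type":"array"}},"required":["commands"]}

```bash
mkdir -p pics; cat > h.py <<'E'
import numpy as np,cv2
from bench import ctrl
def cam(n,save=None):
    c=ctrl.camera(n)
    if save: cv2.imwrite('pics/'+save+'.png',c['color'][:,:,::-1])
    return c
def pts(c):
    "world point per pixel from depth"
    h,w=c['z_map'].shape
    u,v=np.meshgrid(np.arange(w),np.arange(h))
    s=slopes(c,u,v); z=c['z_map']
    X=np.stack([s[0]*z,s[1]*z,z],-1)
    return (X-c['t'])@np.array(c['R'])
def slopes(c,u,v):
    xd=(np.asarray(u,float)-c['cx'])/c['fx']; yd=(np.asarray(v,float)-c['cy'])/c['fy']
    x,y=xd,yd
    for _ in range(20):
        k=1+c['k1']*(x*x+y*y); x,y=xd/k,yd/k
    return x,y
def ray(c,u,v,z):
    "cast pixel onto plane height z"
    x,y=slopes(c,u,v); R=np.array(c['R']); o=-R.T@c['t']
    d=np.stack([x,y,np.ones_like(x)],-1)@R
    return o+d*((z-o[2])/d[...,2])[...,None]
E
python3 - <<'E'
from h import *
for n in('scene','side','wrist'):
    c=cam(n,n+'0'); R=np.array(c['R']); print(n,c['fx'],c['k1'],-R.T@c['t'],R[2])
o=ctrl.get_obs(); print(o['time_s'],o['eef_pos'],o['eef_rot'],o['opening'],o['wrist_force'])
E
```

```text
scene 405.24472939010934 -0.0897019894489793 [1.16317135 0.05071541 0.53754323] [-0.78516184 -0.12720319 -0.60608599]
side 438.65472329492303 0.012418541795514939 [ 0.35658065 -0.68722026  0.78890131] [ 0.15735215  0.64634339 -0.74664619]
wrist 332.283843794235 0.022883924471365894 [0.57616509 0.07274213 0.37300633] [-0.00231211 -0.28436563 -0.95871312]
0.15 [5.74601295e-01 1.13012176e-04 2.52594580e-01] [-5.78698423e-04  7.07119047e-01  7.07094184e-01 -3.66122015e-04] 0.9980123979639017 [-0.26573561  0.71335711 -0.37162871]
```

View pics/scene0.png

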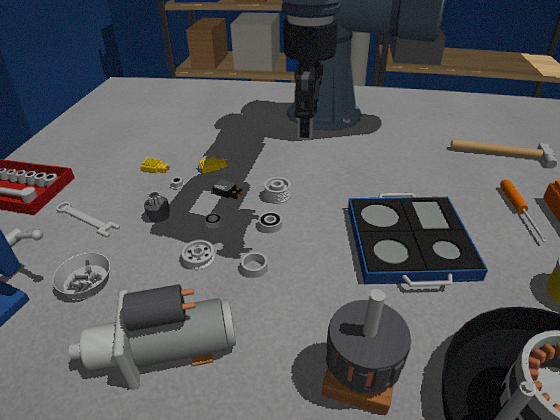

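View pics/wrist0.png

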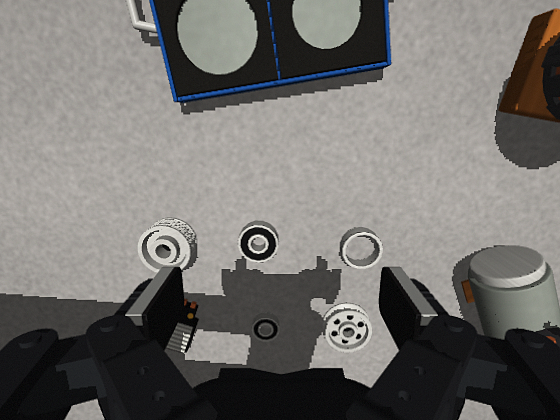

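The scene picture shows the ribbed pulley at (277,189), black-sealed bearings at (269,221) and (213,219), the black regulator at (227,190), the V pulley at (198,253), the spacer at (253,264) and the tray at (415,235). In the wrist picture the ribbed pulley is at (163,248), the large bearing at (258,243), the spacer at (361,248), the V pulley at (348,327) and the small bearing at (265,328).

View pics/side0.png

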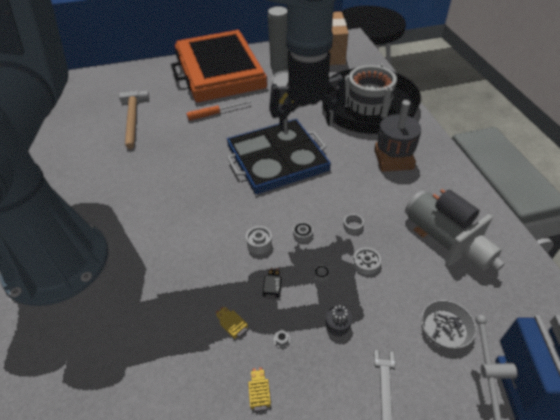

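```bash
python3 - <<'E'
from h import *
out=[]
c=cam('side'); s=c['color']; P=pts(c)
a=cv2.resize(s[200:360,190:400,::-1],None,fx=3.8,fy=3.6,interpolation=cv2.INTER_CUBIC)
cv2.imwrite('pics/crop1.png',a)
for n,(u,v) in dict(rib=(259,238),big=(303,230),sp=(353,222),vp=(367,260),sm=(322,271),reg=(272,284),nut=(282,338)).items():
    w=P[v-16:v+17,u-18:u+19].reshape(-1,3); h=w[:,2]
    m=(h>0.006)&(h<.06); q=w[m]
    print(n,m.sum(), 'z95',np.percentile(q[:,2],[50,95,99]).round(4),'min',q[:,:2].min(0).round(4),'max',q[:,:2].max(0).round(4))
bench=P[(np.abs(P[...,0]-.5)<.2)&(np.abs(P[...,1])<.2)][:,2]; print('bench med',np.median(bench),np.std(bench[np.abs(bench)<.01]))
E
```

```text
rib 586 z95 [0.0274 0.0351 0.0362] min [ 0.4159 -0.1049] max [ 0.4735 -0.0452]
big 310 z95 [0.0179 0.0205 0.0216] min [ 0.5248 -0.0982] max [ 0.5707 -0.05  ]
sp 206 z95 [0.0161 0.0207 0.0218] min [ 0.6445 -0.1067] max [ 0.6915 -0.058 ]
vp 547 z95 [0.0164 0.022  0.0227] min [ 0.6276 -0.2193] max [ 0.6878 -0.1603]
sm 187 z95 [0.0131 0.0157 0.0167] min [ 0.5379 -0.2083] max [ 0.5716 -0.174 ]
reg 471 z95 [0.0177 0.0233 0.0246] min [ 0.4209 -0.2257] max [ 0.4689 -0.1522]
nut 147 z95 [0.0162 0.0187 0.0191] min [ 0.4232 -0.3268] max [ 0.4472 -0.3006]
bench med 0.0019299478671625824 0.0017003683306605474
```

View pics/crop1.png

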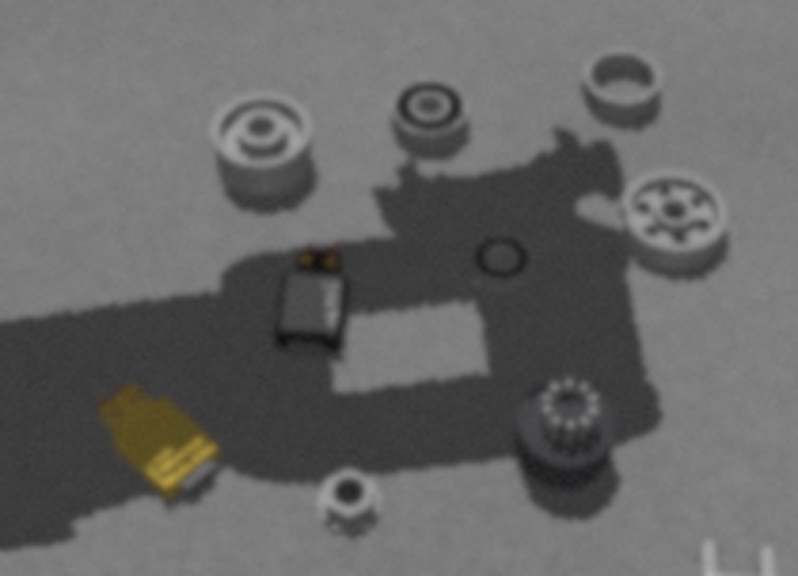

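The crop confirms the identities: the ribbed pulley has a deep recess with a hub (260,135), the large bearing has a black seal (430,105), and the spacer is open with bench inside (622,75). The V pulley has six holes (675,212), the small bearing is the ring in shadow (500,258), and the regulator is black with brushes (312,300), not the yellow one (160,440). The measured sizes fit: 58/34, 47/19, 34/14 and 36x74/22 mm.

Next: precise centres, nests and the fingertip height.

```bash
cat > nests.py <<'E'
from h import *
def nests(c,pr=True):
    g=c['color'].astype(int); P=pts(c)
    tray=(P[...,2]>.01)&(P[...,2]<.035)&(P[...,0]>.4)&(P[...,0]<.85)&(P[...,1]>.05)&(P[...,1]<.4)
    m=(tray&(g.min(-1)>95)).astype(np.uint8)
    m=cv2.morphologyEx(m,cv2.MORPH_OPEN,np.ones((3,3)))
    cs,_=cv2.findContours(m,cv2.RETR_EXTERNAL,cv2.CHAIN_APPROX_NONE)
    for k in cs:
        if cv2.contourArea(k)<100: continue
        k=k[:,0]; w=ray(c,k[:,0],k[:,1],.018)[:,:2]*1000
        (x,y),(a,b),t=cv2.minAreaRect(w.astype(np.float32))
        (x2,y2),_,_=cv2.fitEllipse(w.astype(np.float32))
        print('px',k.mean(0).round(),'rect',round(x,1),round(y,1),'size',round(a,1),round(b,1),'ang',round(t,1),'ell',round(x2,1),round(y2,1))
E
python3 - <<'E'
from nests import *
S={n:cam(n) for n in('scene','side','wrist')}
boxes=dict(rib=(.445,-.075,.034,.0),big=(.548,-.074,.04,.0),small=(.555,-.191,.035,.0),reg=(.445,-.189,.05,.0))
H=dict(rib=.0315,big=.019,small=.014,reg=.022)
for n,c in S.items():
    print(n); nests(c); P=pts(c)
    for o,(x,y,r,_) in boxes.items():
        d=np.hypot(P[...,0]-x,P[...,1]-y)
        q=P[(d<r+.008)&(np.abs(P[...,2]-H[o]-.001)<(.0035 if o!='reg' else .007))&(P[...,2]>.006)][:,:2]*1000
        if len(q)<15: print(o,len(q)); continue
        q=q.astype(np.float32)
        hull=cv2.convexHull(q)
        R=cv2.minAreaRect(hull); C=cv2.minEnclosingCircle(hull)
        print(o,len(q),'rect',np.round(R[0],1),np.round(R[1],1),round(R[2],1),'circ',np.round(C[0],1),round(C[1],1))
P=pts(S['side'])
for n in('side','scene'):
    P=pts(S[n]); q=P[(np.abs(P[...,0]-.575)<.07)&(np.abs(P[...,1])<.03)&(P[...,2]>.12)&(P[...,2]<.5)]
    print(n,'tipz',np.sort(q[:,2])[:12].round(3), q[q[:,2]<q[:,2].min()+.03].mean(0))
E
```

```text
scene
px [431. 282.] rect 673.2 226.3 size 21.4 82.8 ang 13.7 ell 667.9 225.6
px [447. 250.] rect 591.4 265.6 size 47.5 43.6 ang 30.8 ell 591.3 265.1
px [391. 251.] rect 609.2 162.2 size 54.9 60.1 ang 7.2 ell 608.6 162.4
px [380. 215.] rect 505.3 146.1 size 70.1 70.8 ang 32.3 ell 505.4 146.2
px [430. 215.] rect 488.7 248.9 size 82.5 52.4 ang 8.8 ell 488.1 248.8
rib 233 rect [444.3 -75.1] [58.2 57.1] 20.2 circ [443.6 -75.7] 30.7
big 252 rect [548.1 -73.8] [46.5 44.4] 9.8 circ [547.4 -72.8] 24.5
small 131 rect [ 554.  -190.3] [34.6 32.7] 45.8 circ [ 555.7 -190.4] 18.5
reg 189 rect [ 448.  -187.2] [55.6 35.4] 66.0 circ [ 451.3 -188.8] 30.2
side
px [266. 168.] rect 516.5 152.7 size 61.8 70.8 ang 74.0 ell 516.4 153.3
px [303. 157.] rect 618.9 168.2 size 48.6 56.2 ang 73.9 ell 619.5 169.1
px [252. 145.] rect 500.0 256.3 size 85.1 46.4 ang 8.7 ell 499.9 255.8
rib 252 rect [445.  -75.4] [59.  55.9] 78.9 circ [444.1 -75.7] 30.1
big 220 rect [547.6 -73.4] [47.4 43.5] 73.4 circ [547.3 -73.7] 24.3
small 145 rect [ 555.1 -191.1] [33.3 33.6] 26.0 circ [ 554.6 -191.7] 18.2
reg 287 rect [ 447.8 -190.1] [59.8 35.1] 69.7 circ [ 447.1 -189.6] 32.0
wrist
px [326.  19.] rect 617.6 151.6 size 40.3 63.2 ang 89.9 ell 617.5 154.4
px [217.  31.] rect 514.3 140.4 size 75.4 62.6 ang 0.2 ell 514.2 142.9
px [138.  17.] rect 440.3 156.2 size 16.4 34.8 ang 41.2 ell 442.2 157.8
rib 1027 rect [444.7 -72.7] [57.2 54.4] 9.1 circ [444.9 -74.1] 29.4
big 979 rect [549.  -72.2] [46.  45.9] 44.1 circ [549.5 -72.2] 23.6
small 416 rect [ 555.  -189.8] [34.8 34.1] 89.9 circ [ 555.5 -189.7] 18.1
reg 501 rect [ 454.  -191.1] [52.7 23.2] 64.7 circ [ 453.9 -192.2] 27.4
side tipz [0.244 0.244 0.246 0.246 0.246 0.247 0.247 0.247 0.247 0.247 0.248 0.248] [ 0.57762673 -0.00612221  0.26143561]
scene tipz [0.244 0.244 0.245 0.245 0.245 0.245 0.245 0.245 0.246 0.246 0.246 0.246] [6.09018266e-01 4.08074041e-04 2.59968299e-01]
```

servo_tool(commands=[[[40,0,-5],0,85],[[45,0,-5],0,85],[[45,0,-5],0,85],[[45,0,-5],0,85],[[40,-10,-5],0,85],[[15,-5,-5],0,85],[[0,0,0],0,85],[[0,0,0],0,85],[[0,0,0],0,85]])

```text
time_s: 1.48
eef_pos: [0.5604, 0.2287, 0.283]
eef_rot: [-0.0, 0.708, 0.706, -0.0]
wrist_force: [-0.7, -0.2, -0.6]
opening: 0.997
grasp_force: 0.0
```

```bash
python3 - <<'E'
from nests import *
c=cam('wrist','wtray'); nests(c)
# top faces: dark block pixels fit for yaw
P=pts(c);g=c['color'].astype(int)
m=((g.max(-1)<60)&(P[...,2]>.015)&(P[...,2]<.032)&(P[...,0]>.4)&(P[...,0]<.75)&(P[...,1]>.05)&(P[...,1]<.4))
u=np.argwhere(m); w=ray(c,u[:,1],u[:,0],.024)[:,:2]*1000
print(cv2.minAreaRect(w.astype(np.float32)))
o=ctrl.get_obs();print(o['time_s'],o['eef_pos'],o['eef_rot'])
E
```

```text
px [243. 244.] rect 514.5 144.3 size 70.9 76.0 ang 89.9 ell 514.7 145.1
px [327. 231.] rect 617.4 158.3 size 63.2 60.4 ang 0.0 ell 617.6 158.9
px [177. 212.] rect 439.1 184.9 size 21.9 84.7 ang 9.0 ell 443.1 185.5
px [382. 179.] rect 676.5 222.8 size 22.4 85.4 ang 8.6 ell 672.0 222.1
px [227. 161.] rect 498.2 246.0 size 91.2 56.1 ang 9.0 ell 498.0 245.9
px [316. 146.] rect 601.4 262.5 size 48.5 50.6 ang 89.9 ell 601.2 262.3
((610.7222900390625, 241.16293334960938), (323.4187927246094, 270.7366027832031), 9.396358489990234)
1.525 [0.5603456  0.2287985  0.28303993] [-3.70736668e-05  7.07717627e-01  7.06495375e-01 -2.08929867e-04]
```

View pics/wtray.png

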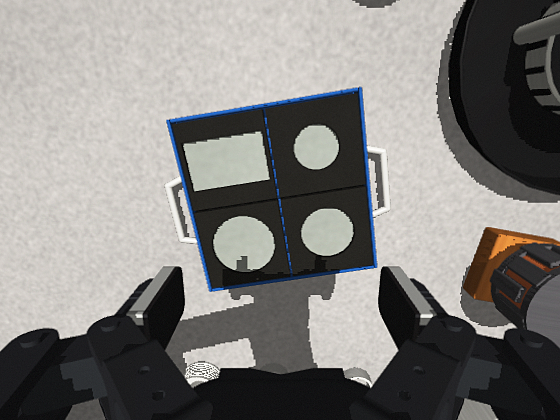

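The wrist picture shows all four nests: large round (244,243), middle (327,231), small (316,147) and oblong (227,161), yaw 9°. A grid fit gives large (515,145), middle (617,161), small (601,263) and oblong (499,247) mm. Next is the ribbed pulley at (444.5,-75).

servo_tool(commands=[[[-20,-8,5],0,85],[[-40,-16,15],0,85],[[-45,-17,20],0,85],[[-45,-17,20],0,85],[[-45,-17,20],0,85],[[-45,-17,20],0,85],[[-40,-14,15],0,85],[[-20,-8,5],0,85],[[-4,-2,0],0,85],[[0,0,0],0,85],[[0,0,0],0,85],[[0,0,0],0,85]])

```text
time_s: 3.02
eef_pos: [0.4444, -0.0733, 0.1635]
eef_rot: [0.0, 0.707, 0.708, 0.0]
wrist_force: [-0.8, -0.1, -0.6]
opening: 0.998
grasp_force: 0.0
```

```bash
python3 - <<'E'
from h import *
c=cam('wrist','w1'); P=pts(c)
for o,(x,y,r,h) in dict(big=(.548,-.074,.024,.019),rib=(.445,-.075,.029,.0315),small=(.555,-.19,.018,.014)).items():
    q=P[(np.hypot(P[...,0]-x,P[...,1]-y)<r+.012)&(np.abs(P[...,2]-h)<.004)][:,:2]*1000
    if len(q)>20: print(o,len(q),cv2.minEnclosingCircle(cv2.convexHull(q.astype(np.float32))),cv2.minAreaRect(q.astype(np.float32)))
q=P[(np.hypot(P[...,0]-.446,P[...,1]+.19)<.05)&(P[...,2]>.008)&(P[...,2]<.04)]
print(np.percentile(q[:,2],[5,50,95]),cv2.minAreaRect(q[:,:2].astype(np.float32)*1000))
o=ctrl.get_obs();print(o['time_s'],o['eef_pos'],o['eef_rot'])
E
```

```text
big 2151 ((548.445068359375, -72.3033218383789), 23.485254287719727) ((548.3220825195312, -72.58721160888672), (45.93608474731445, 45.8895149230957), 65.73165130615234)
rib 2234 ((445.4407653808594, -74.61936950683594), 29.28704261779785) ((445.4607238769531, -74.52812194824219), (57.30030059814453, 57.89529800415039), 27.10549545288086)
small 116 ((544.064453125, -194.51719665527344), 12.7708158493042) ((541.7688598632812, -195.60784912109375), (6.170803546905518, 25.538776397705078), 25.4124755859375)
[0.01055356 0.01680585 0.02228735] ((448.5340576171875, -187.25277709960938), (75.17961883544922, 36.930076599121094), 67.51200103759766)
3.075 [ 0.44431815 -0.07340108  0.16347412] [1.64540522e-04 7.06661341e-01 7.07551915e-01 9.66863240e-05]
```

View pics/w1.png

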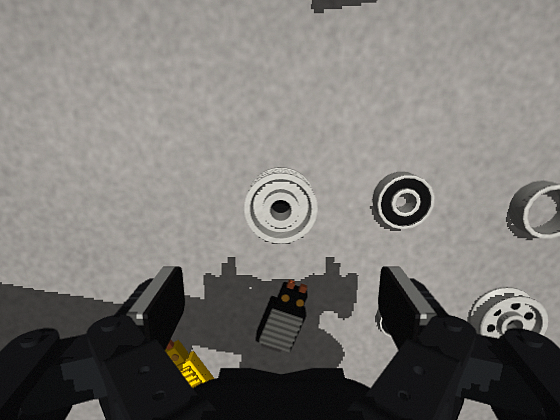

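The wrist picture shows the ribbed pulley at (281,206), large bearing (403,201) and regulator (282,317) with its brushes up-right. The rib centre (445.4,-74.6) agrees with the earlier measurement. Descending to grip it.

servo_tool(commands=[[[-1,1,25],0,85],[[0,0,40],0,85],[[0,0,40],0,80],[[0,0,20],0,75],[[0,0,12],0,75],[[0,0,0],0,50],[[0,0,0],0,50],[[0,0,0],0,50],[[0,0,0],0,50],[[0,0,0],0,50]])

```text
time_s: 4.32
eef_pos: [0.4451, -0.075, 0.0265]
eef_rot: [0.0, 0.707, 0.707, 0.0]
wrist_force: [-0.1, 0.0, -1.7]
opening: 0.662
grasp_force: 64.1
```

servo_tool(commands=[[[0,0,-10],0,50],[[0,0,-30],0,50],[[0,0,-40],0,50],[[15,5,-20],0,50],[[30,10,-5],0,50],[[40,12,0],0,50],[[45,14,0],0,50],[[40,13,0],0,50],[[30,10,0],0,50],[[15,5,0],0,50],[[5,1,0],0,50],[[0,0,20],0,50],[[0,0,30],0,50],[[0,0,15],0,50],[[0,0,10],0,50],[[0,0,0],0,50],[[0,0,0],0,50]])

```text
time_s: 6.45
eef_pos: [0.5157, 0.145, 0.0571]
eef_rot: [0.0, 0.707, 0.707, 0.001]
wrist_force: [0.4, 0.2, -3.4]
opening: 0.657
grasp_force: 65.1
```

```bash
python3 - <<'E'
from h import *
c=cam('side')['color'][90:210,190:350,::-1];d=cam('scene')['color'][170:290,330:490,::-1]
cv2.imwrite('pics/p1.png',cv2.resize(np.hstack([c,d]),None,fx=2.5,fy=2.5,interpolation=cv2.INTER_CUBIC))
E
```

```text
(no output)
```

View pics/p1.png

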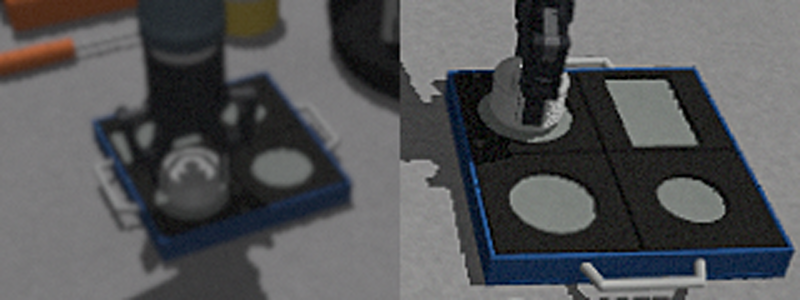

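The pulley sits over the large nest: centred at (195,170) in the side half and (530,115) in the scene half. Lowering gently.

servo_tool(commands=[[[0,0,6],0,50],[[0,0,3],0,50],[[0,0,2],0,50],[[0,0,1],0,50],[[0,0,0],0,50]])

```text
time_s: 7.18
eef_pos: [0.5152, 0.1451, 0.0483]
eef_rot: [-0.0, 0.707, 0.707, -0.001]
wrist_force: [-17.6, -2.8, 38.5]
opening: 0.661
grasp_force: 69.5
```

servo_tool(commands=[[[0,0,-2.5],0,50],[[0,0,0],0,50]])

```text
time_s: 7.42
eef_pos: [0.5153, 0.1451, 0.0484]
eef_rot: [0.0, 0.707, 0.707, 0.0]
wrist_force: [-6.4, -0.6, 16.0]
opening: 0.663
grasp_force: 66.9
```

```bash
python3 - <<'E'
from h import *
for n in('scene','side'):
    P=pts(cam(n)); 
    f=lambda x,y,r:np.median(P[(np.hypot(P[...,0]-x,P[...,1]-y)<r)][:,2])
    print(n,'mid floor',f(.617,.161,.02),'small',f(.601,.263,.015),'obl',f(.499,.247,.02),'bench',f(.6,.05,.02),'block top',f(.653,.203,.006), f(.56,.204,.006))
    q=P[(np.hypot(P[...,0]-.515,P[...,1]-.145)<.034)&(P[...,2]>.01)&(P[...,2]<.06)]
    print(np.percentile(q[:,2],[50,90,97]))
    r=q[q[:,2]>.045]; print(len(r), r.mean(0), r.min(0), r.max(0))
E
```

```text
scene mid floor 0.02234839838989552 small 0.02305221198969104 obl 0.022451990002448366 bench 6.533059674276965e-05 block top 0.02810388161514681 0.34489494717746183
[0.04112687 0.05411099 0.05567596]
188 [0.51837078 0.13569794 0.05166392] [0.4832661  0.11685151 0.04500283] [0.5475223  0.1738397  0.05816203]
side mid floor 0.0230074414286747 small 0.02248268637521307 obl 0.022799088064270914 bench 0.000603214743571379 block top 0.02982814007311129 nan
[0.04699211 0.05555558 0.05717667]
306 [0.51594619 0.14244543 0.05209843] [0.4837268  0.11359538 0.04503585] [0.54658156 0.17250347 0.0596256 ]
  return _methods._mean(a, axis=axis, dtype=dtype,
  ret = ret.dtype.type(ret / rcount)
```

The depth puts the nest floors at 22 mm, so the blocks stand on a 4 mm tray base and the pulley is seated. Releasing.

servo_tool(commands=[[[0,0,-1],0,50],[[0,0,0],0,58],[[0,0,0],0,64],[[0,0,0],0,70],[[0,0,0],0,72],[[0,0,-10],0,72],[[0,0,-35],0,72],[[0,0,-45],0,72],[[-15,3,-30],0,75],[[-35,6,0],0,80],[[-45,6,0],0,80],[[-45,6,0],0,80],[[-40,6,0],0,80],[[-25,4,0],0,80],[[-12,2,0],0,75],[[0,0,0],0,70],[[0,0,0],0,70]])

```text
time_s: 9.65
eef_pos: [0.5478, -0.071, 0.1678]
eef_rot: [-0.0, 0.707, 0.707, 0.0]
wrist_force: [-0.3, -0.5, -1.3]
opening: 0.816
grasp_force: 0.0
```

```bash
python3 - <<'E'
from h import *
for n in('scene','side'):
    P=pts(cam(n)); q=P[(np.hypot(P[...,0]-.515,P[...,1]-.145)<.034)&(P[...,2]>.048)&(P[...,2]<.07)]
    print(n,len(q),np.percentile(q[:,2],[10,50,95]),cv2.minAreaRect(q[:,:2].astype(np.float32)*1000))
c=cam('wrist','w2'); P=pts(c)
q=P[(np.hypot(P[...,0]-.548,P[...,1]+.073)<.036)&(np.abs(P[...,2]-.019)<.004)][:,:2]*1000
print(len(q),cv2.minEnclosingCircle(cv2.convexHull(q.astype(np.float32))))
o=ctrl.get_obs();print(o['time_s'],o['eef_pos'],o['eef_rot'])
E
```

```text
scene 387 [0.04929713 0.05336072 0.05679978] ((515.9367065429688, 145.54656982421875), (57.31121826171875, 57.695640563964844), 6.134698867797852)
side 156 [0.04967249 0.05371345 0.05715902] ((504.0135803222656, 145.28204345703125), (61.769596099853516, 33.87115478515625), 80.41769409179688)
2028 ((548.8378295898438, -72.57884216308594), 23.5278377532959)
9.8 [ 0.54790629 -0.07098746  0.16778458] [-1.24104770e-04  7.06663787e-01  7.07549487e-01  1.31800607e-05]
```

servo_tool(commands=[[[-1.7,0.8,25],0,70],[[0,0,40],0,70],[[0,0,40],0,70],[[0,0,22],0,65],[[0,0,13],0,65],[[0,0,0],0,40],[[0,0,0],0,40],[[0,0,0],0,40],[[0,0,0],0,40],[[0,0,0],0,40]])

```text
time_s: 11.05
eef_pos: [0.5489, -0.0738, 0.028]
eef_rot: [0.0, 0.707, 0.707, 0.0]
wrist_force: [-0.2, 0.2, -0.4]
opening: 0.522
grasp_force: 61.2
```

servo_tool(commands=[[[0,0,-10],0,40],[[0,0,-30],0,40],[[0,0,-40],0,40],[[15,5,-20],0,40],[[30,10,-5],0,40],[[40,12,0],0,40],[[45,14,0],0,40],[[45,12,0],0,40],[[35,10,0],0,40],[[18,5,0],0,40],[[7,0,0],0,40],[[0,0,20],0,40],[[0,0,30],0,40],[[0,0,18],0,40],[[0,0,10],0,40],[[0,0,0],0,40],[[0,0,0],0,40]])

```text
time_s: 13.18
eef_pos: [0.6176, 0.1613, 0.0557]
eef_rot: [0.001, 0.707, 0.707, 0.001]
wrist_force: [1.0, 0.1, -1.0]
opening: 0.518
grasp_force: 61.4
```

servo_tool(commands=[[[0,0,2.5],0,40],[[0,0,1.5],0,40],[[0,0,1],0,40],[[0,0,0],0,40],[[0,0,0],0,40]])

```text
time_s: 13.8
eef_pos: [0.6169, 0.1614, 0.05]
eef_rot: [0.0, 0.707, 0.707, 0.0]
wrist_force: [-0.1, 0.4, 1.6]
opening: 0.519
grasp_force: 61.7
```

servo_tool(commands=[[[0,0,0],0,48],[[0,0,0],0,54],[[0,0,0],0,60],[[0,0,0],0,62],[[0,0,-10],0,62],[[0,0,-35],0,62],[[0,0,-45],0,62],[[-20,-4,-30],0,62],[[-40,-8,0],0,62],[[-50,-9,0],0,62],[[-55,-9,0],0,62],[[-55,-9,0],0,62],[[-50,-9,0],0,62],[[-40,-7,0],0,62],[[-26,-5,0],0,60],[[-12,-2,0],0,55],[[0,0,0],0,55],[[0,0,0],0,55]])

```text
time_s: 16.05
eef_pos: [0.555, -0.1856, 0.1699]
eef_rot: [-0.0, 0.707, 0.707, 0.0]
wrist_force: [0.4, -0.1, -0.6]
opening: 0.642
grasp_force: 0.0
```

```bash
python3 - <<'E'
from h import *
for n in('scene','side'):
    P=pts(cam(n)); q=P[(np.hypot(P[...,0]-.617,P[...,1]-.161)<.03)&(P[...,2]>.035)&(P[...,2]<.06)]
    print(n,len(q),np.percentile(q[:,2],[10,50,95]),cv2.minAreaRect(q[:,:2].astype(np.float32)*1000))
c=cam('wrist','w3'); P=pts(c)
q=P[(np.hypot(P[...,0]-.555,P[...,1]+.1905)<.028)&(np.abs(P[...,2]-.014)<.004)][:,:2]*1000
print(len(q),cv2.minEnclosingCircle(cv2.convexHull(q.astype(np.float32))))
o=ctrl.get_obs();print(o['time_s'],o['eef_pos'],o['eef_rot'])
E
```

```text
scene 380 [0.03740671 0.03948752 0.0412564 ] ((617.8026123046875, 161.12554931640625), (44.9294319152832, 45.933441162109375), 39.99630355834961)
side 121 [0.03734545 0.04025897 0.04259372] ((609.406982421875, 162.18154907226562), (45.92108154296875, 30.508792877197266), 77.37367248535156)
1017 ((555.7311401367188, -190.3814239501953), 17.447412490844727)
16.2 [ 0.55503342 -0.18559222  0.16978663] [-9.86240663e-05  7.06589888e-01  7.07623287e-01  5.60115778e-05]
```

View pics/w3.png

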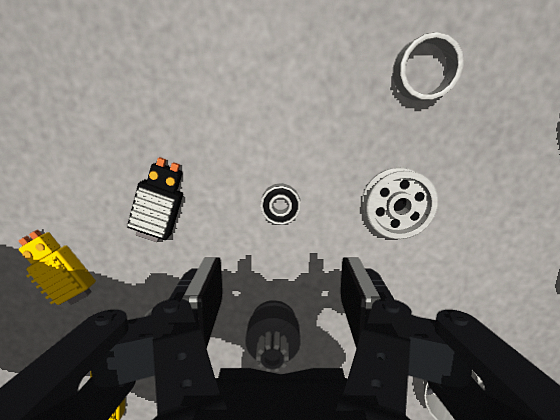

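Small bearing is at (281,205) px, measured (555.7,-190.4), r 17.4. The regulator is at (155,200). Large bearing top is at 40–41 mm, flat and centred. Gripping the small bearing.

servo_tool(commands=[[[-4,0.6,25],0,55],[[0,0,40],0,55],[[0,0,40],0,55],[[0,0,24],0,55],[[0,0,12.5],0,55],[[0,0,0],0,28],[[0,0,0],0,28],[[0,0,0],0,28],[[0,0,0],0,28],[[0,0,0],0,28]])

```text
time_s: 17.45
eef_pos: [0.5556, -0.1908, 0.0287]
eef_rot: [0.0, 0.707, 0.707, 0.0]
wrist_force: [-0.9, 0.2, 1.9]
opening: 0.373
grasp_force: 59.6
```

servo_tool(commands=[[[0,0,-8],0,28],[[0,0,-30],0,28],[[0,0,-40],0,28],[[20,2,-30],0,28],[[40,4,-7],0,28],[[50,5,0],0,28],[[55,6,0],0,28],[[55,6,0],0,28],[[55,6,0],0,28],[[55,5,0],0,28],[[50,5,0],0,28],[[40,4,0],0,28],[[22,2,0],0,28],[[12,0,0],0,28],[[0,0,20],0,28],[[0,0,30],0,28],[[0,0,18],0,28],[[0,0,17],0,28],[[0,0,0],0,28],[[0,0,0],0,28]])

```text
time_s: 19.95
eef_pos: [0.6011, 0.2633, 0.059]
eef_rot: [0.0, 0.707, 0.707, 0.001]
wrist_force: [0.4, -0.6, -0.2]
opening: 0.372
grasp_force: 59.6
```

servo_tool(commands=[[[0,0,4],0,28],[[0,0,2.5],0,28],[[0,0,1.3],0,28],[[0,0,0.5],0,28],[[0,0,0],0,28],[[0,0,0],0,28]])

```text
time_s: 20.7
eef_pos: [0.6004, 0.2634, 0.0507]
eef_rot: [0.0, 0.707, 0.707, 0.0]
wrist_force: [-3.3, -0.8, 5.2]
opening: 0.367
grasp_force: 60.2
```

servo_tool(commands=[[[0,0,0],0,36],[[0,0,0],0,42],[[0,0,0],0,48],[[0,0,0],0,50],[[0,0,-10],0,50],[[0,0,-35],0,50],[[0,0,-45],0,50],[[-20,-6,-30],0,55],[[-40,-14,0],0,60],[[-50,-17,0],0,60],[[-50,-17,0],0,60],[[-50,-17,0],0,60],[[-50,-17,0],0,60],[[-50,-17,0],0,60],[[-50,-17,0],0,60],[[-45,-16,0],0,60],[[-30,-10,0],0,60],[[-15,-5,0],0,60],[[-3,-1,0],0,60],[[0,0,0],0,60]])

```text
time_s: 23.2
eef_pos: [0.4467, -0.189, 0.1701]
eef_rot: [-0.0, 0.707, 0.707, 0.0]
wrist_force: [1.3, 0.7, 0.5]
opening: 0.702
grasp_force: 0.0
```

servo_tool(commands=[[[0,0,0],0.13,60],[[0,0,0],0.13,60],[[0,0,0],0.13,60],[[0,0,0],0,60],[[0,0,0],0,60]])

```text
time_s: 23.82
eef_pos: [0.4466, -0.189, 0.17]
eef_rot: [-0.0, 0.83, 0.558, 0.0]
wrist_force: [0.5, -0.6, -0.1]
opening: 0.7
grasp_force: 0.0
```

```bash
cat > reg.py <<'E'
from h import *
c=cam('wrist','w4'); P=pts(c)
q=P[(np.hypot(P[...,0]-.448,P[...,1]+.188)<.05)&(P[...,2]>.006)&(P[...,2]<.04)]
print(len(q),np.percentile(q[:,2],[5,50,95]),cv2.minAreaRect(q[:,:2].astype(np.float32)*1000))
for n in('scene','side'):
    P=pts(cam(n)); q=P[(np.hypot(P[...,0]-.601,P[...,1]-.263)<.024)&(P[...,2]>.031)&(P[...,2]<.05)]
    print(n,len(q),np.percentile(q[:,2],[10,50,95]),cv2.minAreaRect(q[:,:2].astype(np.float32)*1000))
o=ctrl.get_obs();print(o['time_s'],o['eef_pos'],o['eef_rot'],o['q'])
from scipy.spatial.transform import Rotation as T
w,x,y,z=o['eef_rot'];M=T.from_quat([x,y,z,w]).as_matrix();print(np.degrees(np.arctan2(M[1,0],M[0,0])))
E
python3 reg.py
```

```text
2881 [0.01140971 0.01686843 0.02240205] ((448.4771423339844, -187.46133422851562), (73.80459594726562, 35.87102508544922), 69.22430419921875)
scene 220 [0.03250981 0.0350698  0.03699648] ((600.3388671875, 262.83172607421875), (34.01210021972656, 34.312469482421875), 66.75395965576172)
side 14 [0.03365284 0.03489308 0.03710568] ((609.7896118164062, 253.29165649414062), (20.9576416015625, 6.577781677246094), 52.992469787597656)
23.975 [ 0.44650425 -0.18942701  0.16998525] [-2.54039260e-05  8.30268406e-01  5.57363770e-01  1.73565556e-05] [-6.46589685e-01  7.47535871e-02  1.90602591e+00  5.38784666e-05
  1.16084982e+00 -2.58229334e-01]
67.74736050214813
```

View pics/w4.png

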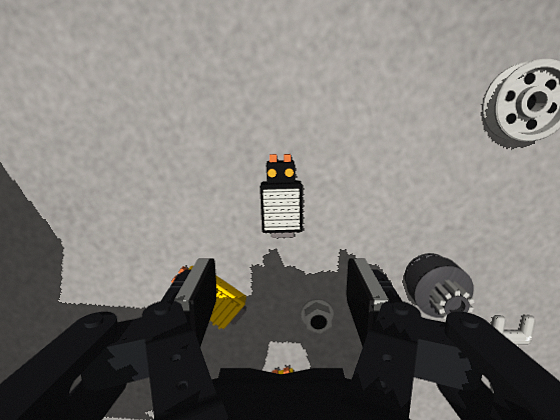

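Only the black regulator with brushes is between the jaws, at (282,205) px; the yellow look-alike at (225,300) is clear. The small bearing is seated: top at 36 mm, centred (600.3,262.8).

servo_tool(commands=[[[-3.4,1,25],-0.02,60],[[0,0,40],0,60],[[0,0,40],0,58],[[0,0,23],0,58],[[0,0,12.5],0,58],[[0,0,0],0,45],[[0,0,0],0,30],[[0,0,0],0,30],[[0,0,0],0,30],[[0,0,0],0,30]])

```text
time_s: 25.22
eef_pos: [0.4468, -0.1937, 0.0305]
eef_rot: [0.001, 0.825, 0.565, 0.0]
wrist_force: [0.5, 0.9, 6.5]
opening: 0.397
grasp_force: 60.5
```

servo_tool(commands=[[[0,0,-8],0,30],[[0,0,-25],0,30],[[0,0,-30],0,30],[[0,0,-30],0,30],[[0,0,-25],0.1,30],[[0,0,0],0.13,30],[[0,0,0],0.14,30],[[0,0,0],0.14,30],[[0,0,0],0.14,30],[[0,0,0],0.14,30],[[0,0,0],0.13,30],[[0,0,0],0.1,30],[[0,0,0],0,30],[[0,0,0],0,30]])

```text
time_s: 26.98
eef_pos: [0.446, -0.1931, 0.1476]
eef_rot: [-0.0, 0.996, 0.091, -0.0]
wrist_force: [-0.6, -0.7, -1.6]
opening: 0.399
grasp_force: 59.9
```

```bash
cat > go.py <<'E'
from h import *
from scipy.spatial.transform import Rotation as T
o=ctrl.get_obs()
w,x,y,z=o['eef_rot'];M=T.from_quat([x,y,z,w]).as_matrix()
print(o['time_s'],o['eef_pos'],np.degrees(np.arctan2(M[1,0],M[0,0])),o['opening'],M.T@(np.array([.4927,.246,.15])-o['eef_pos']),o['q'])
E
python3 go.py
```

```text
26.975 [ 0.44595395 -0.19314043  0.14759889] 10.471155529537246 0.39891127549314426 [ 0.12577708 -0.42333159 -0.00240116] [-6.53529770e-01  1.09833354e-01  1.91963259e+00 -2.14619675e-05
  1.11215807e+00  7.34519919e-01]
```

servo_tool(commands=[[[0,0,0],0.025,30],[[5,-20,0],0,30],[[11,-40,0],0,30],[[13,-48,0],0,30],[[13,-50,0],0,30],[[13,-50,0],0,30],[[13,-50,0],0,30],[[13,-50,0],0,30],[[13,-48,0],0,30],[[11,-40,0],0,30],[[6,-22,0],0,30],[[4,-8,0],0,30],[[0,0,30],0,30],[[0,0,35],0,30],[[0,0,12],0,30],[[0,0,7],0,30],[[0,0,0],0,30],[[0,0,0],0,30]])

```text
time_s: 29.22
eef_pos: [0.4945, 0.2456, 0.0647]
eef_rot: [-0.0, 0.997, 0.078, 0.001]
wrist_force: [0.1, -0.6, 0.5]
opening: 0.4
grasp_force: 59.9
```

```bash
python3 go.py; python3 - <<'E'
from h import *
c=cam('side')['color'][90:210,190:350,::-1];d=cam('scene')['color'][170:290,330:490,::-1]
cv2.imwrite('pics/p2.png',cv2.resize(np.hstack([c,d]),None,fx=2.5,fy=2.5,interpolation=cv2.INTER_CUBIC))
E
```

```text
29.225 [0.4944568  0.24561    0.06465338] 8.918877959857713 0.4002784287813068 [-0.00150398 -0.00067228 -0.08534969] [ 2.46010217e-01  3.75918304e-01  1.79056486e+00 -1.23641230e-05
  9.73097256e-01  1.66114953e+00]
```

View pics/p2.png

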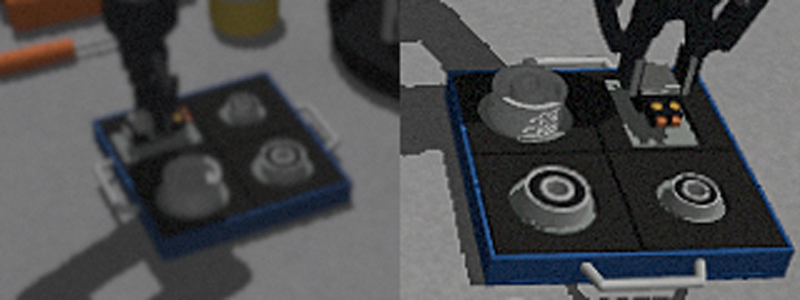

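The regulator hangs over the oblong nest (scene half (665,105)) and is aligned with it; the other three parts sit in their nests. Lowering.

servo_tool(commands=[[[-1.5,0,5],0,30],[[0,0,3.5],0,30],[[0,0,2],0,30],[[0,0,0.5],0,30],[[0,0,0],0,30],[[0,0,0],0,30]])

```text
time_s: 30.08
eef_pos: [0.4921, 0.2453, 0.0525]
eef_rot: [-0.0, 0.997, 0.078, 0.0]
wrist_force: [0.1, 0.0, 1.6]
opening: 0.394
grasp_force: 60.1
```

servo_tool(commands=[[[0,0,0.6],0,30],[[0,0,0],0,30],[[0,0,0],0,30]])

```text
time_s: 30.45
eef_pos: [0.4922, 0.2453, 0.0525]
eef_rot: [-0.0, 0.997, 0.078, 0.0]
wrist_force: [-2.5, -0.6, 6.4]
opening: 0.398
grasp_force: 60.7
```

Contact is confirmed: the force rose while z stayed put. Releasing and retreating.

servo_tool(commands=[[[0,0,0],0,37],[[0,0,0],0,43],[[0,0,0],0,48],[[0,0,0],0,52],[[0,0,0],0,52],[[0,0,-10],0,52],[[0,0,-35],0,52],[[0,0,-45],0,52],[[0,0,-45],0,52],[[-10,40,-45],0,52],[[-10,50,-20],0,52],[[-10,50,0],0,52],[[-5,40,0],0,52],[[0,20,0],0,52],[[0,0,0],0,52],[[0,0,0],0,52]])

```text
time_s: 32.45
eef_pos: [0.4885, 0.0427, 0.2522]
eef_rot: [-0.0, 0.997, 0.078, 0.0]
wrist_force: [0.4, -0.1, -0.0]
opening: 0.609
grasp_force: 0.0
```

```bash
python3 - <<'E'
from h import *
s=cam('side');d=cam('scene')
for n,c in(('side',s),('scene',d)):
  P=pts(c)
  for o,(x,y,r,h) in dict(rib=(.515,.145,.036,.052),big=(.617,.161,.032,.041),small=(.601,.263,.024,.036)).items():
    q=P[(np.hypot(P[...,0]-x,P[...,1]-y)<r)&(np.abs(P[...,2]-h)<.005)]
    print(n,o,len(q),np.percentile(q[:,2],[50,95]).round(4),[np.round(k,1) for k in cv2.minAreaRect(q[:,:2].astype(np.float32)*1000)])
  q=P[(np.hypot(P[...,0]-.499,P[...,1]-.247)<.05)&(P[...,2]>.031)&(P[...,2]<.06)]
  print(n,'reg',len(q),np.percentile(q[:,2],[50,95]).round(4),[np.round(k,1) for k in cv2.minAreaRect(q[:,:2].astype(np.float32)*1000)])
a=s['color'][90:300,190:400,::-1];b=d['color'][150:290,330:490,::-1]
cv2.imwrite('pics/p3.png',np.hstack([cv2.resize(a,(400,400)),cv2.resize(b,(400,400))]))
o=ctrl.get_obs();print(o['time_s'],o['eef_pos'])
E
```

```text
side rib 238 [0.0531 0.0565] [array([515.3, 142.4]), array([58., 59.]), np.float64(40.6)]
side big 173 [0.0404 0.0428] [array([616.2, 160.1]), array([45.8, 46.2]), np.float64(30.8)]
side small 89 [0.035  0.0379] [array([601.2, 261.3]), array([37.2, 33.7]), np.float64(46.8)]
side reg 263 [0.0387 0.045 ] [array([497.9, 242.1]), array([76.9, 75.3]), np.float64(88.7)]
scene rib 390 [0.0531 0.0563] [array([516.6, 145.3]), array([56.6, 58.4]), np.float64(89.5)]
scene big 363 [0.0395 0.0411] [array([617.8, 161.1]), array([45.1, 45.1]), np.float64(35.4)]
scene small 222 [0.0351 0.0372] [array([600.9, 262.3]), array([33.7, 35.1]), np.float64(34.2)]
scene reg 398 [0.0388 0.0445] [array([496.1, 244.2]), array([79.7, 43.1]), np.float64(33.1)]
32.55 [0.48839561 0.04309945 0.25201792]
```

View pics/p3.png

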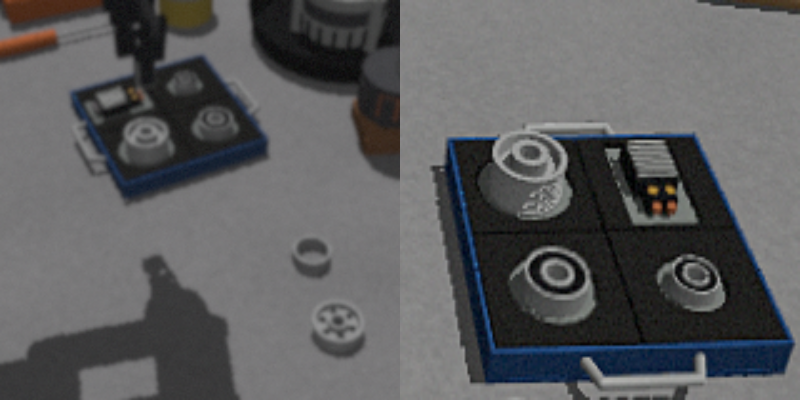

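All four parts lie flat in their nests: regulator (655,180), pulley (530,175), bearings (558,272) and (694,270) in the scene half. Their top heights match the 22 mm floor, and the V pulley and spacer haven't been moved. Handing in.

```bash
python3 -c "
from bench import ctrl
print(ctrl.hand_in())"
```

```text
the job is handed in; nothing more can be done
None
```

The job is handed in at about 33 s: the ribbed pulley, both bearings and the regulator lie flat in their nests, and the V pulley, spacer ring and yellow look-alikes were left alone; the one hard contact was a 38.5 N wrist-force reading as the pulley was seated.

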